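# Pin the trailer drawbar into its fork

### The job

Lock the trailer drawbar to its coupling: take the long headed pin out of the rack and push it through the leaning fork and the drawbar lug between its cheeks until it is fully home, its flange flat against the fork. Leave the short spare pin hanging in the rack and do not disturb the pump, the brake caliper, the handlebar grip or the tool case.

Things in the scene. Friction and masses are not known exactly. Their poses are not given: they have to be found in the camera images.
- pin: The long headed pin, 180 g. Origin on its axis at the flange's underside, +z towards the handle. Steel shank 16 mm thick, 75 mm long below the flange, last 12 mm tapering to 5 mm. Flange 36 mm across, z 0 to 6 mm; black plastic handle, a cylinder 26 mm across, z 6 to 44 mm. Hangs upright by its flange in either hole of the rack; lifts straight out.
- pin_tip (a point): Centre of the lower end of the long pin's shank, 75 mm below the pin's origin along its axis.
- spare: The short spare pin, hanging in the rack's other hole: same materials but smaller, shank 16 mm thick and only 36 mm long, flange 30 mm across, handle 20 mm across and 26 mm tall. Origin at its flange's underside, +z up. To be left where it is.
- rack: Fixed dark steel pin rack: a plate 60 x 196 mm on two end legs, its top face 105 mm above the plank, open to front and rear below. Origin on the plank below the plate's centre; y is along the row. Two holes 20 mm in diameter at y = -50 and +50 mm.
- fork: Fixed grey steel fork, holes already aligned with the lug's. Origin: centre of the hole's mouth on the upper cheek's outer face, 125 mm above the plank. +z: hole axis, out of the mouth, leaning 0.6 rad from vertical towards its own -x (roughly the robot's left, +y). Cheeks 64 mm (x) by 56 mm (y), at z 0 to -8 and -24 to -32 mm; holes 20 mm. Seated, the pin's origin and z match these.
- hitch: The fixed coupling: base plate, pedestal, fork and drawbar, up to 154 mm tall. Origin on the plank below the fork's mouth, z up, x along the drawbar (25 mm aluminium tube, level, roughly to the robot's right, to 180 mm). Its lug lies in the fork at fork z -10 to -22 mm, hole 22 mm; a spring ball there grips the shank, so from about 15 mm in the pin must be pushed (5 to 10 N) and stays where left.
- pump: Yellow plastic hand pump, about 200 mm long, 40 mm thick, lying on the plank near the robot; loose. Origin under its middle.
- caliper: Stainless brake caliper, about 75 x 45 mm, 36 mm tall, loose on the plank between the rack and the coupling. Origin under its middle.
- grip: Black hard silicone handlebar grip, 130 mm long, 42 mm thick, lying loose on the plank near the robot. Origin under its middle.
- case: White plastic tool case with its clip-on lid shut, 176 x 106 mm, 54 mm tall with a low carrying handle on the lid up to 66 mm, beyond the caliper. Origin under its middle.
There are look-alikes about, which are no part of the job. What is shaped like the pin but purple is not meant.

How it is judged:
At the end, for the whole second after the job is handed in: The long pin sits through both fork cheeks and the lug, tip downwards: the underside of its flange within 4 mm of the upper cheek's face (origin within 6 mm of the mouth's centre, tip more than 68 mm past the mouth), its axis within 0.12 rad of the hole's axis, released and at rest (distance between pin and fork below 0.006 m and z of pin in the frame of fork below 0.004 m and z of pin_tip in the frame of fork below -0.068 m and angle between the z axis of pin and the z axis of fork, either way round below 0.12 rad and linear speed of pin below 0.02 m/s and contact force between the fingers and pin below 0.1 N); the robot touches nothing.
It fails at once if the short spare pin is moved more than 30 mm (distance of spare from where it was at the start of the episode above 0.03 m).
It fails at once if the pump is moved more than 40 mm (distance of pump from where it was at the start of the episode above 0.04 m).
It fails at once if the brake caliper is moved more than 40 mm (distance of caliper from where it was at the start of the episode above 0.04 m).
It fails at once if the grip is moved more than 40 mm (distance of grip from where it was at the start of the episode above 0.04 m).
It fails at once if the tool case is moved more than 40 mm (distance of case from where it was at the start of the episode above 0.04 m).
It also fails if it takes over 42 s, if anything falls off the work surface, if the arm or the gripper's body presses on something with over 40 N, if the wrist force passes 120 N, or if a joint passes its speed limit or range.

### The arm

A 6-joint arm with a two-finger parallel gripper is mounted at the origin on the work surface. World frame = base frame: x ahead of the robot, y to its left, z up, the work surface at z = 0. Lengths are in m, angles in rad, forces in N, time in s.
With the tool pointing down it reaches from about 0.4 to 0.825 m from the base axis. Payload 7 kg.
Tool frame: the origin (TCP) lies between the finger pads; the fingertips stand 25 mm ahead of it and the grasp point (between the pads) lies 6 mm ahead of it (arm.tip_extent is the z of the fingertips in the tool frame, in m); z points along the fingers, x is the direction in which the jaws open and shut, and the axes are right-handed (so a half turn about z gives the same grasp; the last joint's range is limited). The gripper opens to 88 mm and grips with 3 to 60 N. Pads are 19 mm wide; open, the fingers measure 130 mm over their backs; the gripper's body (78 mm by 193 mm) begins 47 mm behind the grasp point.
Start: joints at [-0.978, 0.359, 0.012, 0, -1.224, -0.288], TCP at [0.203, -0.644, 0.252] pointing down, gripper open.
Joint ranges: [-3.07, 3.07], [-1.43, 2.12], [-1.02, 1.25], [-3.03, 1.67], [-3.05, -0], [-3.03, 3.03]. Speed limits (rad/s): [2.39, 2.39, 3.01, 3.14, 3.14, 3.14].

### API

Orientations are given as [roll, pitch, yaw] about the fixed x, y, z axes, in that order (R = Rz(yaw) Ry(pitch) Rx(roll)).
In Python, from station import monitor, grab_frame, job_done, arm gives the robot as it stands.
- The arm moves only by the shell command python3 -m jog 'ROWS' [FORCE]. ROWS is JSON, a list that holds one entry, the list of rows, each a list of 7 numbers: the shift along the world's x, y, z in m, then the turn, a rotation vector about the world's x, y, z in rad, then the opening, from 0 (shut) to 1 (fully open). In form: [[[dx, dy, dz, ax, ay, az, claw], ...]]. A call has 1 to 20 rows; each row shifts and turns the commanded pose from where the row before left it; what a row does not reach is not made up. A row lasts 1/8 s, in which the tool goes at most 62.5 mm and 10.7 degrees, less where a joint would pass 70% of its speed; a pose out of reach is approached as far as the arm can. A call is refused whole if a number of a shift passes 0.0625 or a number of a turn 0.188, either way. A call with a gripper value outside its range is refused whole. The fingers move at their own pace and stop on an object; FORCE is the grip in N (left out, the last holds). Time passes only in rows, so rows that do not move let the fingers close. It gives the time, the measured TCP pose, the force and the opening at its end, in the units of the state.
- monitor.get_state(): the state, without advancing time (a new reading comes with each control period).
- grab_frame(name): name is "scene" or "side" or "wrist"; returns a dict with "pixels" (480x640x3 uint8, red, green, blue), "K" (3x3 intrinsics, pixels), "view" (4x4, takes a point from world to camera coordinates); the wrist camera has in their place "hand_eye" (4x4, takes a point from camera to tool coordinates, whose origin is the TCP and whose axes are the tool frame's). Camera axes: x right, y down, z forward; pixel columns grow to the right and rows downward; lengths in m; the calibration is good to about 2 mm. A picture is of the moment at which its call begins: read the wrist's pose just before it. There is no depth.
- job_done(): hands the job in, once; it reports no verdict.
The state is a dict: "t": time; "q": joint angles; "qd": joint speeds; "joint_efforts": joint torques, N m; "eef_pos": TCP position; "ee_rot": TCP orientation; "force": force on the tool from outside, world axes, zero at the start; "moment": the same for the moment, N m; "width": finger opening in m.
Only numpy, scipy, OpenCV 4.12 (cv2) and the standard library are available. Lean on these libraries where they do the work, as an engineer would, in place of code of your own. Each camera call takes 0.05 s, during which the arm holds its last target.

## Working session

There is one attempt and no reset: what is moved stays moved. The work goes in short steps, Python scripts to look and compute and a shell command to move; the robot and the scene stay as the last step left them, time stands still between calls to the robot, and variables do not carry over. Pictures are saved under pics/ and viewed, and the job is handed in when it is done.

```bash
mkdir -p pics; ls; python3 - <<'E'
from station import monitor, grab_frame, arm
import cv2,numpy as np
s=monitor.get_state();print({k:np.round(v,3).tolist() for k,v in s.items()}, arm.tip_extent)
for n in["scene","side","wrist"]:
    f=grab_frame(n);cv2.imwrite(f"pics/{n}0.png",f["pixels"][:,:,::-1])
    print(n,np.round(f["K"],1).tolist(),np.round(f.get("view",f.get("hand_eye")),4).tolist())
E
```

```text
pics
{'t': 0.0, 'q': [-0.978, 0.359, 0.011, -0.0, -1.224, -0.288], 'qd': [-0.0, 0.001, -0.0, 0.001, 0.0, 0.001], 'joint_efforts': [0.0, -58.272, 29.305, 6.997, 0.007, -0.0], 'eef_pos': [0.202, -0.643, 0.251], 'ee_rot': [-3.141, -0.002, 1.876], 'force': [1.26, 0.46, -0.428], 'moment': [0.018, -0.004, 0.011], 'width': 0.088} 0.025
scene [[589.8, 0.0, 311.6], [0.0, 589.8, 234.9], [0.0, 0.0, 1.0]] [[0.7318, 0.6813, -0.0161, -0.4264], [0.4993, -0.5521, -0.6677, -0.1968], [-0.4638, 0.4806, -0.7442, 1.4275], [0.0, 0.0, 0.0, 1.0]]
side [[548.0, 0.0, 313.2], [0.0, 548.0, 246.7], [0.0, 0.0, 1.0]] [[-0.8423, -0.539, -0.0062, 0.4954], [-0.3225, 0.5132, -0.7953, 0.2474], [0.4319, -0.6679, -0.6061, 0.7333], [0.0, 0.0, 0.0, 1.0]]
wrist [[393.7, 0.0, 316.0], [0.0, 393.7, 241.9], [0.0, 0.0, 1.0]] [[1.0, 0.0008, -0.0002, -0.0003], [-0.0007, 0.9561, 0.293, -0.0797], [0.0004, -0.293, 0.9561, -0.1331], [0.0, 0.0, 0.0, 1.0]]
```

View pics/scene0.png

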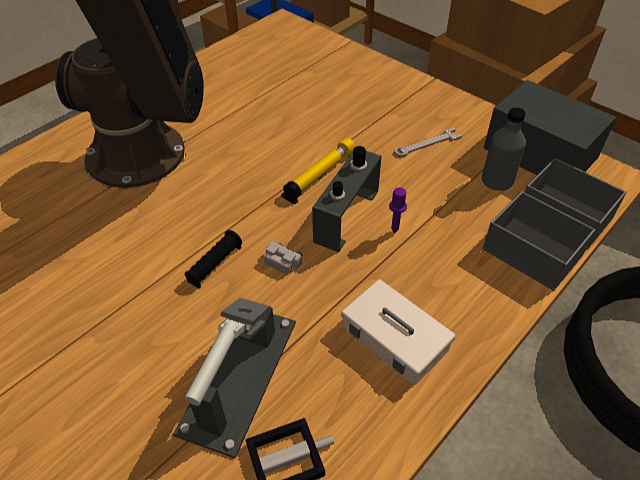

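View pics/side0.png

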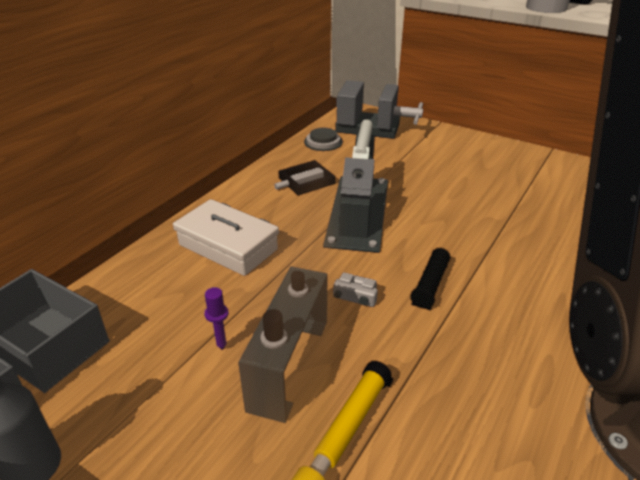

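View pics/wrist0.png

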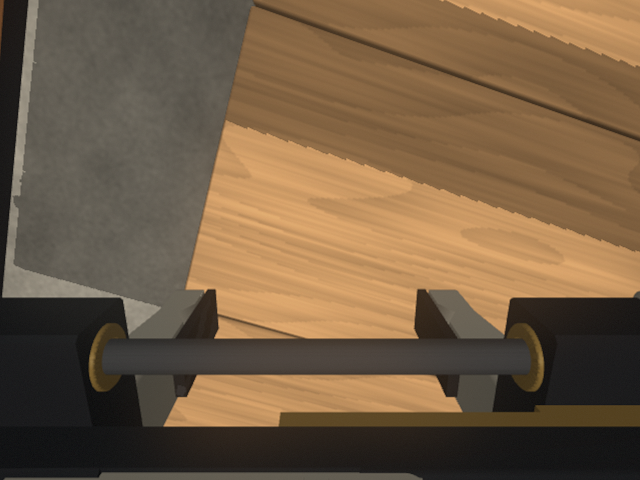

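Candidates for the long pin are the rack pin at scene (359,157) / side (273,327), which looks taller and wider, the rack pin at scene (337,190) / side (298,282), which looks smaller (the spare), and the purple decoy at scene (398,205) / side (216,310). I'll check with enlarged crops.

```bash
python3 - <<'E'
import cv2,numpy as np
a=cv2.imread("pics/scene0.png");b=cv2.imread("pics/side0.png")
def c(im,x0,y0,w,h,k,n): cv2.imwrite(n,cv2.resize(im[y0:y0+h,x0:x0+w],None,fx=k,fy=k,interpolation=cv2.INTER_CUBIC))
c(a,290,130,130,130,5,"pics/c1.png")   # rack scene x5
c(b,220,250,130,180,3.3,"pics/c2.png")   # rack side
c(a,170,280,140,180,3.3,"pics/c3.png")
c(b,310,110,100,150,4,"pics/c4.png")
E
```

```text
(no output)
```

View pics/c1.png

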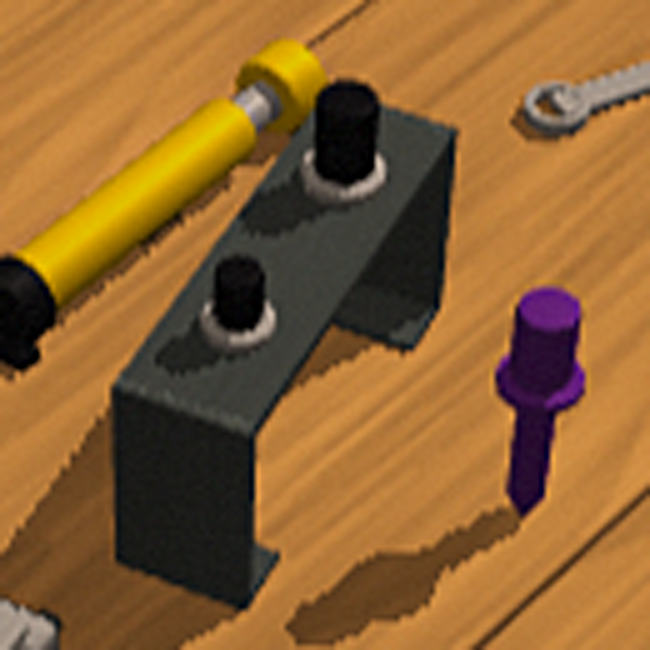

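View pics/c2.png

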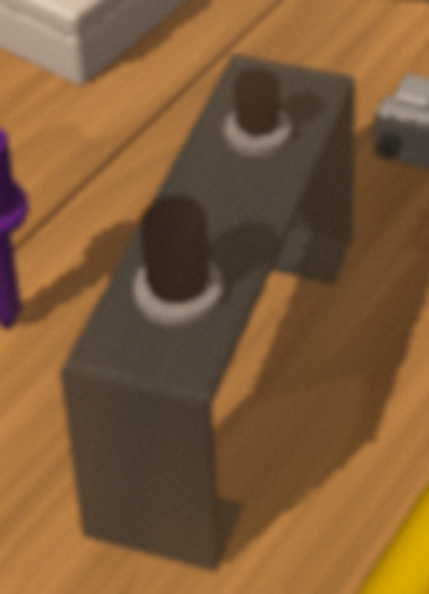

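View pics/c3.png

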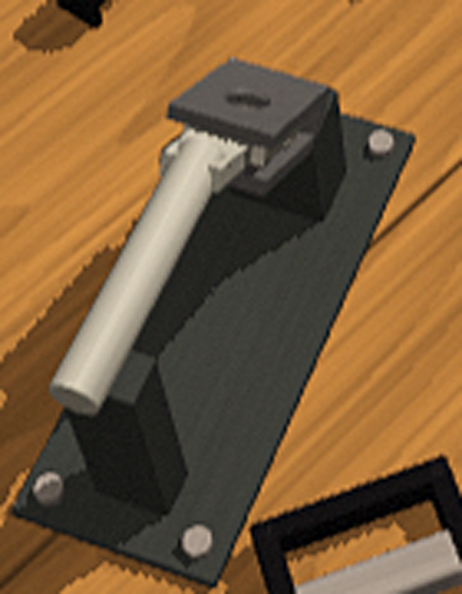

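View pics/c4.png

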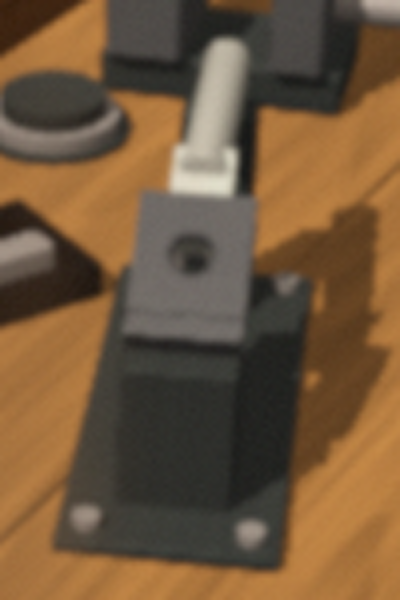

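```bash
cat > h.py <<'E'
import numpy as np
V={"scene":np.array([[0.7318,0.6813,-0.0161,-0.4264],[0.4993,-0.5521,-0.6677,-0.1968],[-0.4638,0.4806,-0.7442,1.4275]]),
"side":np.array([[-0.8423,-0.539,-0.0062,0.4954],[-0.3225,0.5132,-0.7953,0.2474],[0.4319,-0.6679,-0.6061,0.7333]])}
K={"scene":(589.8,311.6,234.9),"side":(548.0,313.2,246.7)}
def proj(c,P):
    P=np.atleast_2d(P);q=P@V[c][:,:3].T+V[c][:,3];f,a,b=K[c];return np.c_[a+f*q[:,0]/q[:,2],b+f*q[:,1]/q[:,2]]
def ray(c,uv):
    f,a,b=K[c];R=V[c][:,:3];d=R.T@np.array([(uv[0]-a)/f,(uv[1]-b)/f,1]);return -R.T@V[c][:,3],d
def onz(c,uv,z):
    o,d=ray(c,uv);return o+d*(z-o[2])/d[2]
def tri(uv1,uv2):
    from scipy.optimize import least_squares
    return least_squares(lambda p:np.r_[proj("scene",p)[0]-uv1,proj("side",p)[0]-uv2],[.6,0,.1])
def m3(name): pass
E
python3 - <<'E'
from h import *
for n,u,v,z in[("longtop",(359.4,148.4),(272.4,313),.149),("longfl",(359,164.6),(273.9,337.3),.109),("spare top",(338,183.2),(298,272.5),.137),("purple",(400,191),(214,292),.15),("mouth",(245.2,310),(357.5,174),.125)]:
    r=tri(u,v);print(n,r.x.round(4),r.cost.round(2),onz("scene",u,z).round(4),onz("side",v,z).round(4))
# rack plate corners scene (c1)
for p in[(455,130),(250,437),(117,385)]: print("rack sc",onz("scene",(290+p[0]/5,130+p[1]/5),.105).round(4))
for p in[(235,55),(353,77),(212,402),(65,370)]: print("rack si",onz("side",(220+p[0]/3.3,250+p[1]/3.3),.105).round(4))
for n,p in dict(cal1=(282,257),case=(398,322),grip=(215,258),pumpA=(290,192),pumpB=(348,147)).items(): print(n,onz("scene",p,.02).round(3))
# fork corners
for c,s,o,L in [("scene",3.3,(170,280),[(168,108),(232,60),(337,92),(277,133)]),("side",4,(310,110),[(142,195),(256,200),(243,322),(128,314)])]:
    print(c,[ (round(o[0]+p[0]/s,1),round(o[1]+p[1]/s,1)) for p in L])
E
```

```text
longtop [0.5011 0.232  0.1506] 0.11 [0.5006 0.234  0.149 ] [0.5018 0.2306 0.149 ]
longfl [0.5011 0.233  0.1066] 0.31 [0.5038 0.2316 0.109 ] [0.4991 0.2345 0.109 ]
spare top [0.5273 0.1356 0.1381] 0.54 [0.5279 0.1374 0.137 ] [0.5273 0.134  0.137 ]
purple [0.6187 0.216  0.1181] 0.55 [0.6378 0.1887 0.15  ] [0.5914 0.2408 0.15  ]
mouth [ 0.6043 -0.1813  0.1225] 0.16 [ 0.6063 -0.182   0.125 ] [ 0.6017 -0.178   0.125 ]
rack sc [0.518  0.2872 0.105 ]
rack sc [0.5716 0.0942 0.105 ]
rack sc [0.5147 0.0806 0.105 ]
rack si [0.566  0.0967 0.105 ]
rack si [0.5107 0.0808 0.105 ]
rack si [0.4562 0.2721 0.105 ]
rack si [0.5132 0.2896 0.105 ]
cal1 [ 0.505 -0.003  0.02 ]
case [0.77  0.029 0.02 ]
grip [ 0.408 -0.095  0.02 ]
pumpA [0.387 0.141 0.02 ]
pumpB [0.382 0.343 0.02 ]
scene [(220.9, 312.7), (240.3, 298.2), (272.1, 307.9), (253.9, 320.3)]
side [(345.5, 158.8), (374.0, 160.0), (370.8, 190.5), (342.0, 188.5)]
```

```bash
python3 - <<'E'
from h import *
from scipy.optimize import least_squares
from scipy.spatial.transform import Rotation as Ro
S=np.array([(245.2,310),(220.9,312.7),(240.3,298.2),(272.1,307.9),(253.9,320.3)])
D=np.array([(357.5,174),(345.5,158.8),(374.0,160.0),(370.8,190.5),(342.0,188.5)])
# scene order: left, top(away from..), right, front ; body corners guess via yaw ~-1.57: x->-y
# side order: far-left, far-right, near-right, near-left
def pts(p,o):
    R=Ro.from_euler("ZY",[p[2],-0.6]).as_matrix()
    B=np.array([(0,0,0)]+[(a*.032+p[3],b*.028,0) for a,b in o])
    return B@R.T+[p[0],p[1],.125]
# world approx: scene left = (+x fork, -worldx ), fork y = world x for yaw=-pi/2
so=[(1,-1),(-1,-1),(-1,1),(1,1)]
do=[(1,1),(1,-1),(-1,-1),(-1,1)]
f=lambda p:np.r_[(proj("scene",pts(p,so))-S).ravel(),(proj("side",pts(p,do))-D).ravel()]
r=least_squares(f,[.604,-.181,-1.5,0],x_scale=[.1,.1,1,.1],loss="soft_l1");print(r.x,r.cost);print(f(r.x).reshape(-1,2).round(1))
# base plate direction from scene lower right edges of the plate (z~8mm)
A=onz("scene",(170+413/3.3,280+137/3.3),.008);B=onz("scene",(170+215/3.3,280+583/3.3),.008);print(A,B,np.arctan2(*(B-A)[[1,0]]))
R=Ro.from_euler("ZY",[r.x[2],-0.6]);print(R.as_matrix().round(3))
E
```

```text
[ 0.60488253 -0.18257806 -1.17115902 -0.00367757] 10.173598758389561
[[-0.8 -0.3]
 [ 0.5 -2.1]
 [-2.6  0.3]
 [-4.1 -0.4]
 [-0.5  0.1]
 [-0.3 -1.4]
 [-1.2 -0.7]
 [-0.5  0.3]
 [-0.8  0.4]
 [-1.7 -0. ]]
[ 0.62524092 -0.0901098   0.008     ] [ 0.73025223 -0.33384038  0.008     ] -1.1639811478655244
[[ 0.321  0.921 -0.22 ]
 [-0.76   0.389  0.52 ]
 [ 0.565 -0.     0.825]]
```

```bash
python3 -m jog '[[[0.04,0.046,0.005,0,0,0.157,1],[0.04,0.046,0.005,0,0,0.157,1],[0.04,0.046,0.005,0,0,0.157,1],[0.04,0.046,0.005,0,0,0.157,1],[0.04,0.046,0.005,0,0,0.157,1],[0.04,0.046,0.005,0,0,0.157,1],[0.04,0.046,0.005,0,0,0.157,1],[0.04,0.046,0.005,0,0,0.157,1],[0.04,0.046,0.005,0,0,0.157,1],[0.04,0.046,0.005,0,0,0.157,1],[0,0,0,0,0,0,1]]]'
cat >> h.py <<'E'
from scipy.spatial.transform import Rotation as Ro
def wrist(name):
    from station import monitor,grab_frame
    import cv2
    s=monitor.get_state();f=grab_frame("wrist")
    cv2.imwrite(f"pics/{name}.png",f["pixels"][:,:,::-1])
    T=np.eye(4);T[:3,:3]=Ro.from_euler("xyz",s["ee_rot"]).as_matrix();T[:3,3]=s["eef_pos"]
    M=np.linalg.inv(T@f["hand_eye"])[:3]
    np.savez(f"pics/{name}.npz",M=M,K=f["K"])
    print({k:np.round(s[k],4).tolist() for k in("t","q","eef_pos","ee_rot","force","width")})
def load(name):
    d=np.load(f"pics/{name}.npz");V[name]=d["M"];K[name]=(d["K"][0,0],d["K"][0,2],d["K"][1,2])
E
python3 -c "
from h import *
wrist('w1')"
```

```text
t: 1.52
eef_pos: [0.6048, -0.1806, 0.3008]
ee_rot: [3.141, -0.0, -2.832]
force: [-1.5, -0.1, -0.7]
width: 0.0881
{'t': 1.525, 'q': [0.0184, 0.2614, -0.0141, -0.0003, -1.2959, 0.2918], 'eef_pos': [0.6048, -0.1806, 0.3008], 'ee_rot': [3.1411, -0.0005, -2.8315], 'force': [-1.4727, -0.0873, -0.6717], 'width': 0.0881}
```

View pics/w1.png

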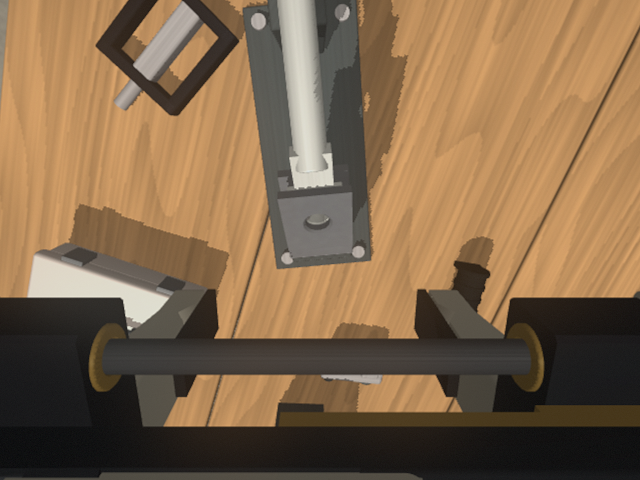

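```bash
python3 - <<'E'
import cv2
a=cv2.imread("pics/w1.png");cv2.imwrite("pics/c5.png",cv2.resize(a[150:280,250:390],None,fx=4.5,fy=4.5,interpolation=cv2.INTER_CUBIC))
E
```

```text
(no output)
```

View pics/c5.png

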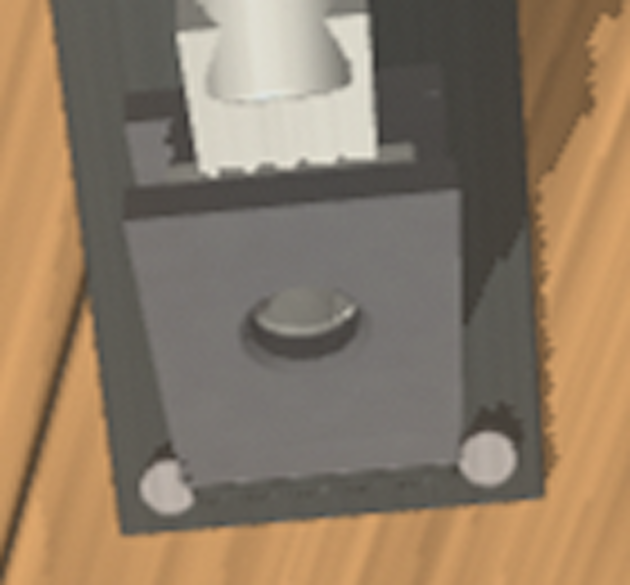

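```bash
python3 - <<'E'
from h import *
from scipy.optimize import least_squares
load("w1")
S=np.array([(245.2,310),(220.9,312.7),(240.3,298.2),(272.1,307.9),(253.9,320.3)])
D=np.array([(357.5,174),(345.5,158.8),(374.0,160.0),(370.8,190.5),(342.0,188.5)])
W=np.array([(306,325),(124,220),(460,190),(462,462),(188,487)])/4.5+[250,150]
so=[(1,-1),(-1,-1),(-1,1),(1,1)];do=[(1,1),(1,-1),(-1,-1),(-1,1)];wo=[(1,1),(1,-1),(-1,-1),(-1,1)]
def pts(p,o):
    R=Ro.from_euler("ZY",[p[2],-0.6]).as_matrix()
    B=np.array([(0,0,0)]+[(a*.032+p[3],b*.028,0) for a,b in o])
    return B@R.T+[p[0],p[1],.125]
f=lambda p:np.r_[(proj("scene",pts(p,so))-S).ravel(),(proj("side",pts(p,do))-D).ravel(),(proj("w1",pts(p,wo))-W).ravel()]
g=lambda p:(proj("w1",pts(p,wo))-W).ravel()
for h in(f,g):
    r=least_squares(h,[.604,-.181,-1.2,0],x_scale=[.1,.1,1,.1],loss="soft_l1");print(r.x.round(4),r.cost);print(h(r.x).reshape(-1,2).round(1).tolist())
print("mouth from w1",onz("w1",W[0],.125),"scene",onz("scene",S[0],.125),"side",onz("side",D[0],.125))
E
```

```text
[ 0.6037 -0.1829 -1.1593 -0.0035] 26.382573117072
[[-1.5, -0.5], [-0.1, -2.1], [-3.5, 0.1], [-4.9, -0.9], [-1.0, -0.3], [0.3, -1.3], [-0.7, -0.6], [-0.0, 0.3], [0.0, 0.4], [-0.9, 0.1], [-0.3, -0.0], [0.1, 2.0], [-0.4, 1.3], [0.0, -6.9], [-2.5, -6.3]]
[ 0.6034 -0.1829 -1.1536 -0.003 ] 14.769502567469216
[[0.1, 0.1], [0.4, 2.0], [-0.1, 0.8], [0.6, -7.3], [-2.0, -6.4]]
mouth from w1 [ 0.60347868 -0.18297563  0.125     ] scene [ 0.60629036 -0.18202625  0.125     ] side [ 0.60170119 -0.17802575  0.125     ]
```

```bash
python3 -m jog '[[[-0.013,0.0517,-0.003,0,0,-0.005,1],[-0.013,0.0517,-0.003,0,0,-0.005,1],[-0.013,0.0517,-0.003,0,0,-0.005,1],[-0.013,0.0517,-0.003,0,0,-0.005,1],[-0.013,0.0517,-0.003,0,0,-0.005,1],[-0.013,0.0517,-0.003,0,0,-0.005,1],[-0.013,0.0517,-0.003,0,0,-0.005,1],[-0.013,0.0517,-0.003,0,0,-0.005,1],[0,0,0,0,0,0,1],[0,0,0,0,0,0,1]]]'
python3 -c "
from h import *
wrist('w2')"
```

```text
t: 2.82
eef_pos: [0.4984, 0.2289, 0.2775]
ee_rot: [-3.141, -0.0, -2.878]
force: [0.1, -0.2, 0.1]
width: 0.0878
{'t': 2.825, 'q': [0.7879, 0.1343, -0.2284, 0.0001, -1.2086, -0.5245], 'eef_pos': [0.4984, 0.2289, 0.2775], 'ee_rot': [-3.1413, -0.0004, -2.8781], 'force': [0.1166, -0.1672, 0.0964], 'width': 0.0878}
```

View pics/w2.png

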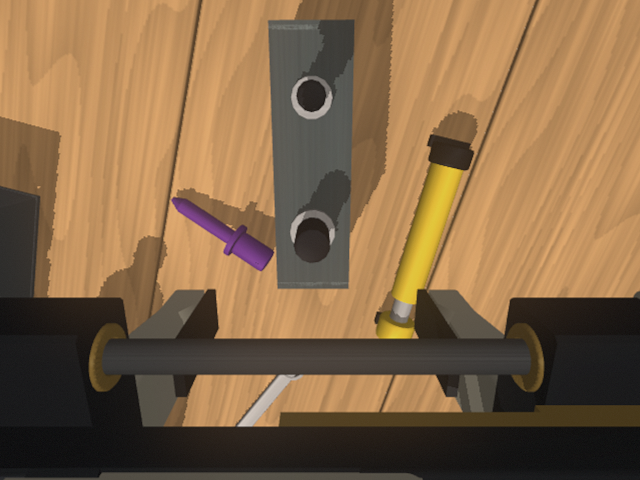

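```bash
python3 - <<'E'
from h import *
from scipy.optimize import least_squares
load("w2")
for z,p in((.149,(312,245)),(.111,(312,231))): print(onz("w2",p,z).round(4))
def t(d): return least_squares(lambda p:np.concatenate([proj(c,p)[0]-u for c,u in d.items()]),[.6,.2,.1])
for n,d in dict(purphandle=dict(scene=(400,191),side=(214,292),w2=(265,260)),purptip=dict(scene=(395.5,231),side=(222,347),w2=(174,202)),spare=dict(scene=(338,183.2),side=(298,272.5),w2=(311.5,96))).items():
    r=t(d);print(n,r.x.round(4),r.cost)
E
```

```text
[0.5001 0.232  0.149 ]
[0.5004 0.2324 0.111 ]
purphandle [0.5467 0.2531 0.14  ] 1492.9050612206775
purptip [0.6249 0.2461 0.0255] 481.13672669888115
spare [0.5261 0.1371 0.1385] 1.2038299288180234
```

```bash
python3 -m jog '[[[0.002,0.003,-0.035,0,0,0.008,1],[0,0,-0.035,0,0,0,1],[0,0,-0.035,0,0,0,1],[0,0,-0.02,0,0,0,1],[0,0,-0.0115,0,0,0,1],[0,0,0,0,0,0,1],[0,0,0,0,0,0,0],[0,0,0,0,0,0,0],[0,0,0,0,0,0,0],[0,0,0,0,0,0,0],[0,0,0,0,0,0,0]]]' 40
python3 - <<'E'
from h import *
wrist('w3')
from station import grab_frame
import cv2
a=grab_frame("scene")["pixels"][:,:,::-1];b=grab_frame("side")["pixels"][:,:,::-1]
a=cv2.resize(a[100:280,270:450],(400,400));b=cv2.resize(b[200:430,170:400],(400,400));cv2.imwrite("pics/s3.png",np.hstack([a,b]))
E
```

```text
t: 4.25
eef_pos: [0.5005, 0.2328, 0.1412]
ee_rot: [3.142, 0.0, -2.869]
force: [-0.5, -0.5, 0.2]
width: 0.0432
{'t': 4.25, 'q': [0.7902, 0.2572, -0.4088, 0.0, -0.9047, -0.5181], 'eef_pos': [0.5005, 0.2328, 0.1412], 'ee_rot': [3.1415, 0.0001, -2.8695], 'force': [-0.51, -0.4838, 0.178], 'width': 0.0432}
```

View pics/s3.png

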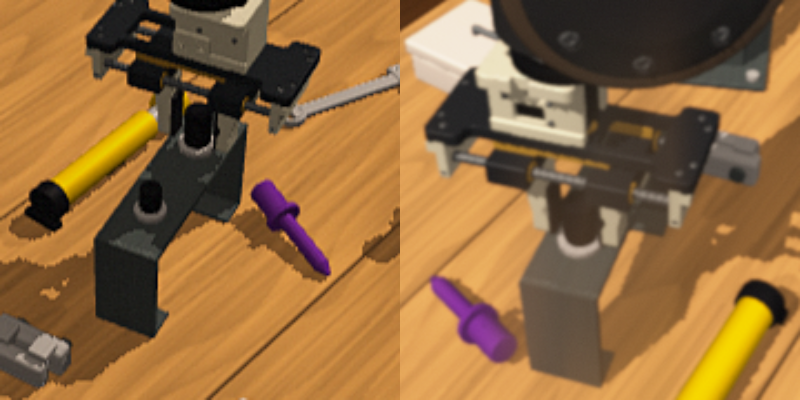

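The fingers are either side of the long pin's handle and still closing. The purple pin has toppled onto the plank and is out of the way.

```bash
python3 -m jog '[[[0,0,0,0,0,0,0],[0,0,0,0,0,0,0],[0,0,0,0,0,0,0],[0,0,0,0,0,0,0],[0,0,0,0,0,0,0]]]' 40
```

```text
t: 5.03
eef_pos: [0.5005, 0.2327, 0.141]
ee_rot: [-3.142, -0.0, -2.87]
force: [-0.6, 0.3, 0.3]
width: 0.025
```

```bash
python3 -m jog '[[[0,0,0.015,0,0,0,0],[0,0,0.03,0,0,0,0],[0,0,0.035,0,0,0,0],[0,0,0.04,0,0,0,0],[0,0,0.035,0,0,0,0],[0,0,0.015,0,0,0,0],[0,0,0,0,0,0,0]]]' 50
python3 -m jog '[[[0.0062,-0.0323,-0.0037,-0.0549,-0.0242,0,0],[0.0062,-0.0323,-0.0037,-0.0549,-0.0242,0,0],[0.0062,-0.0323,-0.0037,-0.0549,-0.0242,0,0],[0.0062,-0.0323,-0.0037,-0.0549,-0.0242,0,0],[0.0062,-0.0323,-0.0037,-0.0549,-0.0242,0,0],[0.0062,-0.0323,-0.0037,-0.0549,-0.0242,0,0],[0.0062,-0.0323,-0.0037,-0.0549,-0.0242,0,0],[0.0062,-0.0323,-0.0037,-0.0549,-0.0242,0,0],[0.0062,-0.0323,-0.0037,-0.0549,-0.0242,0,0],[0.0062,-0.0323,-0.0037,-0.0549,-0.0242,0,0],[0,0,0,0,0,0,0],[0,0,0,0,0,0,0]]]'
python3 - <<'E'
from h import *
wrist('w4')
from station import grab_frame,monitor
import cv2
print(Ro.from_euler("xyz",monitor.get_state()["ee_rot"]).as_matrix().round(3))
for n in("scene","side"): cv2.imwrite(f"pics/{n}4.png",grab_frame(n)["pixels"][:,:,::-1])
a=cv2.imread("pics/scene4.png")[200:400,140:340];b=cv2.imread("pics/side4.png")[90:290,250:450]
cv2.imwrite("pics/s4.png",np.hstack([cv2.resize(a,(400,400)),cv2.resize(b,(400,400))]))
E
```

```text
t: 5.9
eef_pos: [0.5006, 0.2329, 0.3117]
ee_rot: [3.141, 0.001, -2.87]
force: [-0.5, -0.3, -2.3]
width: 0.025
t: 7.4
eef_pos: [0.5623, -0.0901, 0.2733]
ee_rot: [-2.547, 0.079, -2.845]
force: [0.3, 1.1, -1.7]
width: 0.025
{'t': 7.4, 'q': [0.481, 0.0822, -0.6967, 0.741, -0.9848, -0.6915], 'eef_pos': [0.5623, -0.0901, 0.2733], 'ee_rot': [-2.5473, 0.0793, -2.8451], 'force': [0.2727, 1.0577, -1.6662], 'width': 0.025}
[[-0.953 -0.2    0.227]
 [-0.292  0.805 -0.516]
 [-0.08  -0.558 -0.826]]
```

View pics/s4.png

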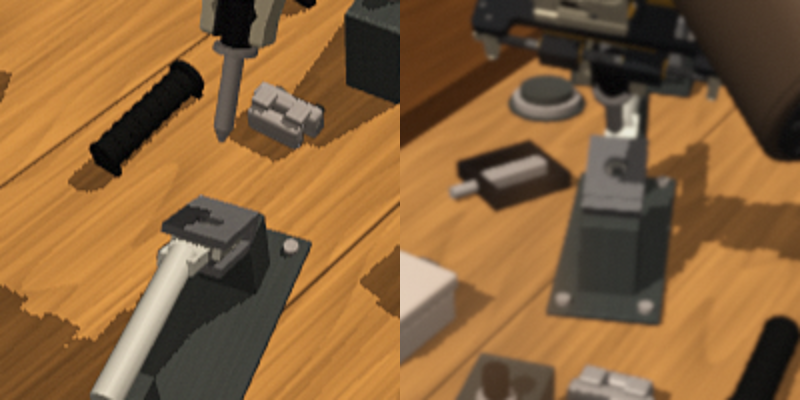

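View pics/w4.png

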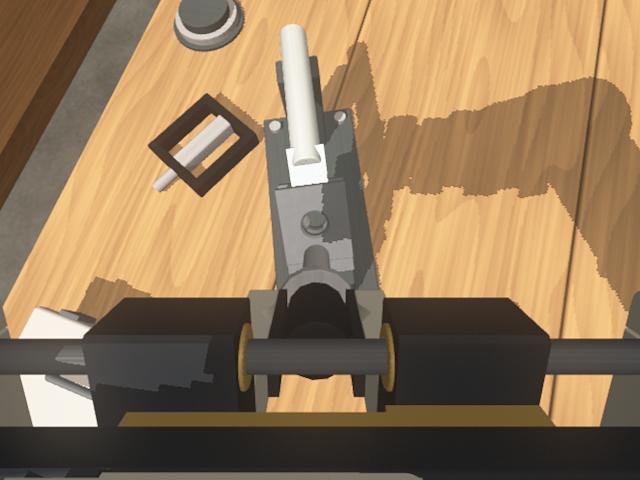

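```bash
python3 - <<'E'
import cv2
from h import *
load("w4")
a=cv2.imread("pics/w4.png");cv2.imwrite("pics/c6.png",cv2.resize(a[170:300,255:395],None,fx=4.5,fy=4.5,interpolation=cv2.INTER_CUBIC))
fz=np.array([-.228,.5165,.8253]);m=np.array([.6035,-.183,.125])
R=np.array([[-0.953,-0.2,0.227],[-0.292,0.805,-0.516],[-0.08,-0.558,-0.826]]);p=np.array([.5623,-.0901,.2733])
print("mouth",proj("w4",m),"tip",proj("w4",p+.111*R[:,2]),"taper top",proj("w4",p+.099*R[:,2]),"scene tip",proj("scene",p+.111*R[:,2]),"side",proj("side",p+.111*R[:,2]))
E
```

```text
mouth [[315.26284594 222.96966983]] tip [[315.59838526 249.37853403]] taper top [[315.57766565 255.35857657]] scene tip [[249.57622468 270.10025438]] side [[357.50588778 155.60671303]]
```

View pics/c6.png

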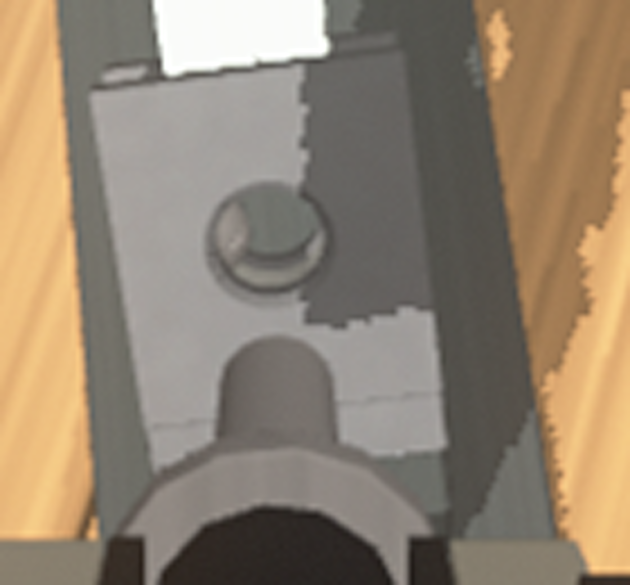

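```bash
python3 -m jog '[[[0.0056,-0.0100,-0.0165,0,0,0,0],[0.0046,-0.0103,-0.0165,0,0,0,0],[0.0034,-0.0077,-0.0124,0,0,0,0],[0.0011,-0.0026,-0.0041,0,0,0,0],[0,0,0,0,0,0,0]]]'
python3 - <<'E'
from h import *
wrist('w5')
from station import grab_frame,monitor
import cv2
for n in("scene","side"): cv2.imwrite(f"pics/{n}5.png",grab_frame(n)["pixels"][:,:,::-1])
a=cv2.imread("pics/scene5.png")[260:360,190:290];b=cv2.imread("pics/side5.png")[120:220,310:410];w=cv2.imread("pics/w5.png")[170:300,255:385]
cv2.imwrite("pics/s5.png",np.hstack([cv2.resize(a,(400,400)),cv2.resize(w,(400,400))]))
E
```

```text
t: 8.18
eef_pos: [0.5774, -0.1209, 0.2246]
ee_rot: [-2.546, 0.081, -2.845]
force: [0.1, 0.4, -1.7]
width: 0.0251
{'t': 8.175, 'q': [0.3761, 0.1444, -0.7687, 0.8586, -0.8413, -0.7535], 'eef_pos': [0.5774, -0.1209, 0.2246], 'ee_rot': [-2.5462, 0.0805, -2.845], 'force': [0.0875, 0.3508, -1.7196], 'width': 0.0251}
```

View pics/s5.png

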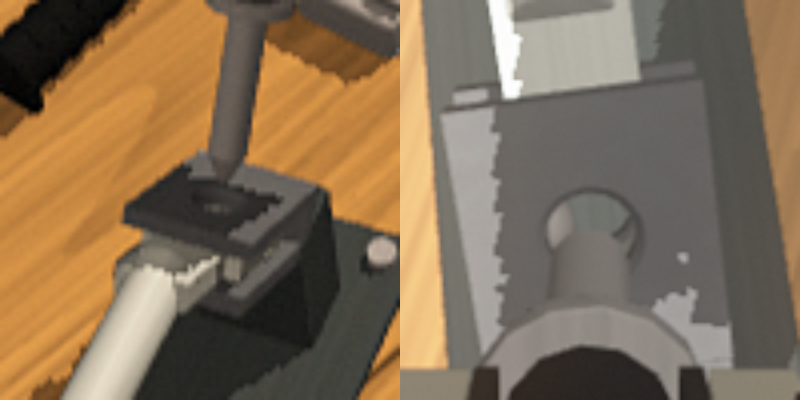

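Tip is about 10 mm above the mouth and centred on it: shank column 592 against hole column 594 in the 3x wrist crop. Going in.

```bash
python3 -m jog '[[[0.0023,-0.0052,-0.0083,0,0,0,0],[0.0023,-0.0052,-0.0083,0,0,0,0],[0.0012,-0.0026,-0.0041,0,0,0,0],[0,0,0,0,0,0,0]]]'
python3 -c "
from h import *
wrist('w6')"
python3 -m jog '[[[0.0012,-0.0026,-0.0041,0,0,0,0],[0.0012,-0.0026,-0.0041,0,0,0,0],[0,0,0,0,0,0,0]]]'
```

```text
t: 8.82
eef_pos: [0.5828, -0.1345, 0.2032]
ee_rot: [-2.546, 0.079, -2.846]
force: [1.0, -0.3, -1.8]
width: 0.0251
{'t': 8.825, 'q': [0.3263, 0.1738, -0.7983, 0.9238, -0.7824, -0.7904], 'eef_pos': [0.5828, -0.1345, 0.2032], 'ee_rot': [-2.5463, 0.0794, -2.8456], 'force': [0.959, -0.3372, -1.8171], 'width': 0.0251}
t: 9.25
eef_pos: [0.5842, -0.14, 0.1946]
ee_rot: [-2.546, 0.078, -2.846]
force: [-2.1, -1.3, -3.3]
width: 0.0251
```

```bash
python3 -m jog '[[[0.0012,-0.0026,-0.0041,0,0,0,0],[0.0012,-0.0026,-0.0041,0,0,0,0],[0.0012,-0.0026,-0.0041,0,0,0,0],[0,0,0,0,0,0,0]]]' 60
python3 -c "
from h import *
wrist('w7')"
```

```text
t: 9.75
eef_pos: [0.5884, -0.1475, 0.1825]
ee_rot: [-2.547, 0.079, -2.846]
force: [-3.1, -2.6, -3.2]
width: 0.0252
{'t': 9.75, 'q': [0.2736, 0.2039, -0.825, 0.9998, -0.7264, -0.8341], 'eef_pos': [0.5884, -0.1475, 0.1825], 'ee_rot': [-2.5467, 0.0792, -2.8457], 'force': [-3.1167, -2.5532, -3.2405], 'width': 0.0252}
```

View pics/w7.png

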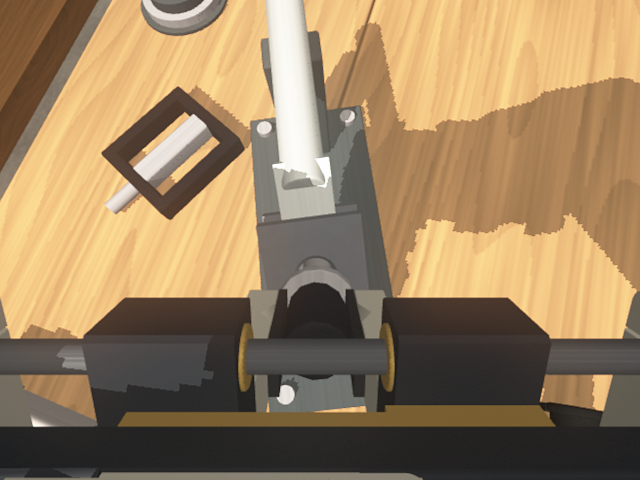

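```bash
python3 -m jog '[[[0.0011,-0.0026,-0.0041,0,0,0,0],[0.0011,-0.0026,-0.0041,0,0,0,0],[0.0011,-0.0026,-0.0041,0,0,0,0],[0.0011,-0.0026,-0.0041,0,0,0,0],[0,0,0,0,0,0,0]]]'
python3 -m jog '[[[0.0011,-0.0026,-0.0041,0,0,0,0],[0.0006,-0.0013,-0.0021,0,0,0,0],[0,0,0,0,0,0,0]]]'
python3 -c "
from h import *
wrist('w8')
p=np.array([.6035,-.183,.125]);fz=np.array([-.228,.5165,.8253])
from station import monitor
d=np.array(monitor.get_state()['eef_pos'])-p;print(d@fz,d-d@fz*fz)"
```

```text
t: 10.42
eef_pos: [0.593, -0.1578, 0.1662]
ee_rot: [-2.547, 0.079, -2.846]
force: [-3.4, -1.3, -2.6]
width: 0.0252
t: 10.8
eef_pos: [0.5948, -0.1615, 0.1603]
ee_rot: [-2.547, 0.08, -2.845]
force: [-3.2, -3.9, -3.6]
width: 0.0247
{'t': 10.8, 'q': [0.2103, 0.2376, -0.8518, 1.1001, -0.669, -0.8926], 'eef_pos': [0.5948, -0.1615, 0.1603], 'ee_rot': [-2.5466, 0.0799, -2.8455], 'force': [-3.1558, -3.855, -3.5643], 'width': 0.0247}
0.04229574308624978 [ 0.00095127 -0.00029059  0.000451  ]
```

```bash
python3 - <<'E'
from h import *
from station import grab_frame,monitor
import cv2
for n in("scene","side"): cv2.imwrite(f"pics/{n}8.png",grab_frame(n)["pixels"][:,:,::-1])
a=cv2.imread("pics/scene8.png")[250:370,180:300];w=cv2.imread("pics/w8.png")[210:400,230:420]
cv2.imwrite("pics/s8.png",np.hstack([cv2.resize(a,(400,400),interpolation=2),cv2.resize(w,(400,400),interpolation=2)]))
E
```

```text
(no output)
```

View pics/s8.png

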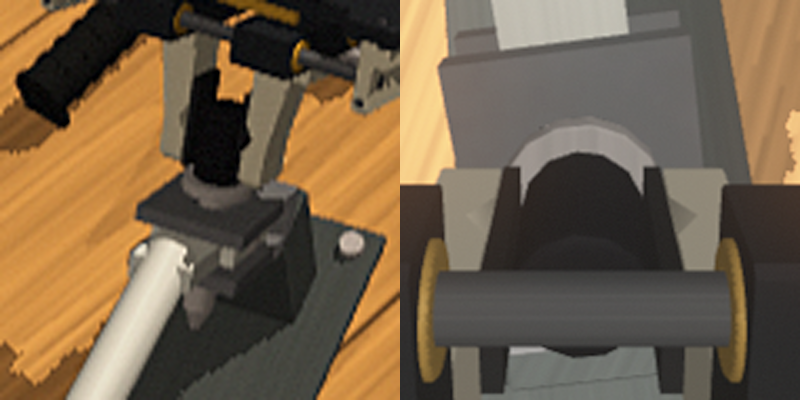

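The pin is through; the tip shows below the lower cheek and the flange is a few mm off the face. I'll make the last push in small steps.

```bash

python3 -m jog '[[[0.0005,-0.0010,-0.0017,0,0,0,0],[0.0005,-0.0010,-0.0017,0,0,0,0],[0,0,0,0,0,0,0]]]'
python3 -m jog '[[[0.0004,-0.0010,-0.0017,0,0,0,0],[0.0003,-0.0005,-0.0008,0,0,0,0],[0,0,0,0,0,0,0]]]'
python3 -c "
from h import *
wrist('w9')
p=np.array([.6035,-.183,.125]);fz=np.array([-.228,.5165,.8253])
from station import monitor
s=monitor.get_state();d=np.array(s['eef_pos'])-p;print(d@fz,d-d@fz*fz,np.array(s['force'])@fz)"
```

```text
t: 11.32
eef_pos: [0.5959, -0.1634, 0.1571]
ee_rot: [-2.546, 0.08, -2.845]
force: [-3.2, -3.0, -2.2]
width: 0.0248
t: 11.7
eef_pos: [0.5968, -0.1641, 0.1558]
ee_rot: [-2.546, 0.082, -2.843]
force: [-14.9, 7.7, 10.4]
width: 0.0254
{'t': 11.7, 'q': [0.1949, 0.2445, -0.8581, 1.1294, -0.6558, -0.9098], 'eef_pos': [0.5968, -0.1641, 0.1558], 'ee_rot': [-2.5456, 0.0819, -2.8435], 'force': [-14.8559, 7.6573, 10.4261], 'width': 0.0254}
0.03671721095797833 [ 1.70909732e-03 -8.97057442e-05  5.33803049e-04] 16.252257127685578
```

Contact: the axial force rises to 16 N at the expected depth. One more small push, easing the sideways load, then a check.

```bash

python3 -m jog '[[[-0.0007,-0.0007,-0.0010,0,0,0,0],[-0.0003,-0.0003,-0.0005,0,0,0,0],[0,0,0,0,0,0,0]]]'
python3 -c "
from h import *
wrist('w10')
p=np.array([.6035,-.183,.125]);fz=np.array([-.228,.5165,.8253])
from station import monitor,grab_frame
import cv2
s=monitor.get_state();d=np.array(s['eef_pos'])-p;print(d@fz,d-d@fz*fz,np.array(s['force'])@fz)
for n in('scene','side'): cv2.imwrite(f'pics/{n}10.png',grab_frame(n)['pixels'][:,:,::-1])
a=cv2.imread('pics/scene10.png')[250:370,180:300];w=cv2.imread('pics/w10.png')[210:400,230:420]
cv2.imwrite('pics/s10.png',np.hstack([cv2.resize(a,(400,400),interpolation=2),cv2.resize(w,(400,400),interpolation=2)]))
"
```

```text
t: 12.12
eef_pos: [0.5968, -0.1642, 0.1558]
ee_rot: [-2.545, 0.084, -2.841]
force: [-21.9, 16.2, 20.6]
width: 0.0251
{'t': 12.125, 'q': [0.1916, 0.243, -0.8618, 1.1389, -0.6521, -0.9156], 'eef_pos': [0.5968, -0.1642, 0.1558], 'ee_rot': [-2.5448, 0.0844, -2.8415], 'force': [-21.9072, 16.1776, 20.6183], 'width': 0.0251}
0.03667496469532702 [ 0.00170345 -0.00013637  0.00056144] 30.360705529577366
```

View pics/s10.png

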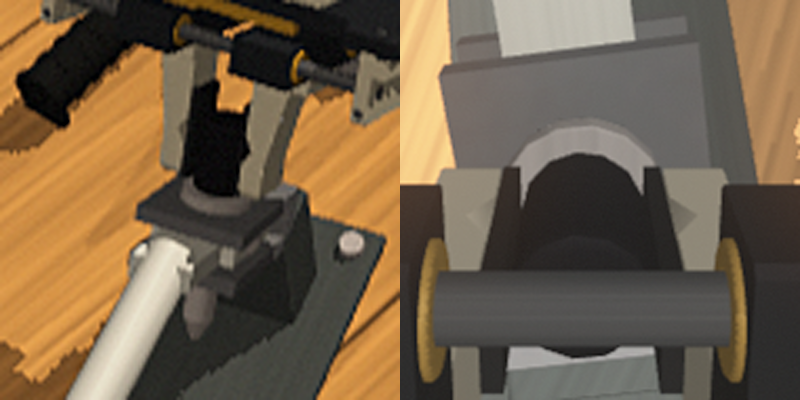

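It's hard against a stop: 30 N axial and no further travel. I'll release and back off along the axis.

```bash

python3 -m jog '[[[0,0,0,0,0,0,1],[0,0,0,0,0,0,1],[0,0,0,0,0,0,1],[0,0,0,0,0,0,1],[0,0,0,0,0,0,1]]]'
python3 -m jog '[[[-0.0046,0.0103,0.0165,0,0,0,1],[-0.0046,0.0103,0.0165,0,0,0,1],[-0.0046,0.0103,0.0165,0,0,0,1],[-0.0046,0.0103,0.0165,0,0,0,1],[-0.0046,0.0103,0.0165,0,0,0,1],[0,0,0,0,0,0,1],[0,0,0,0,0,0,1]]]'
python3 -c "
from h import *
wrist('w11')
from station import grab_frame
import cv2
for n in('scene','side'): cv2.imwrite(f'pics/{n}11.png',grab_frame(n)['pixels'][:,:,::-1])
a=cv2.imread('pics/scene11.png')[250:370,180:300];w=cv2.imread('pics/w11.png')[150:300,240:390]
cv2.imwrite('pics/s11.png',np.hstack([cv2.resize(a,(400,400),interpolation=2),cv2.resize(w,(400,400),interpolation=2)]))
"
```

```text
t: 12.9
eef_pos: [0.596, -0.1657, 0.1533]
ee_rot: [-2.546, 0.081, -2.845]
force: [-0.1, 0.3, -0.5]
width: 0.0697
t: 13.78
eef_pos: [0.5727, -0.1143, 0.2353]
ee_rot: [-2.546, 0.08, -2.845]
force: [0.3, 0.6, -1.5]
width: 0.0875
{'t': 13.775, 'q': [0.4012, 0.1276, -0.7561, 0.8285, -0.8725, -0.7376], 'eef_pos': [0.5727, -0.1143, 0.2353], 'ee_rot': [-2.5465, 0.0802, -2.8449], 'force': [0.2694, 0.6163, -1.4916], 'width': 0.0875}
```

View pics/s11.png

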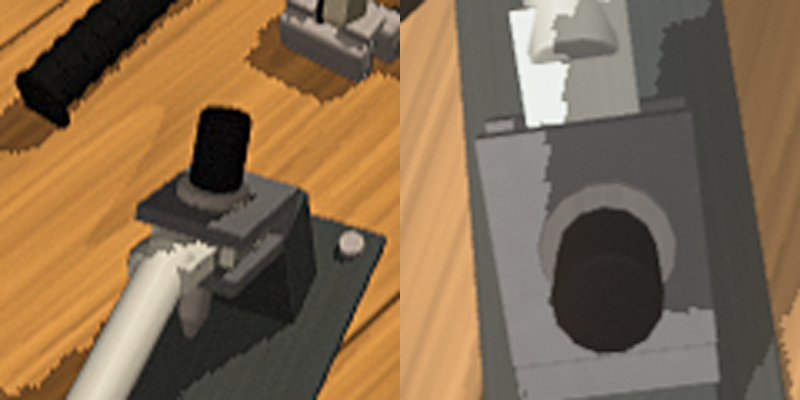

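View pics/scene11.png

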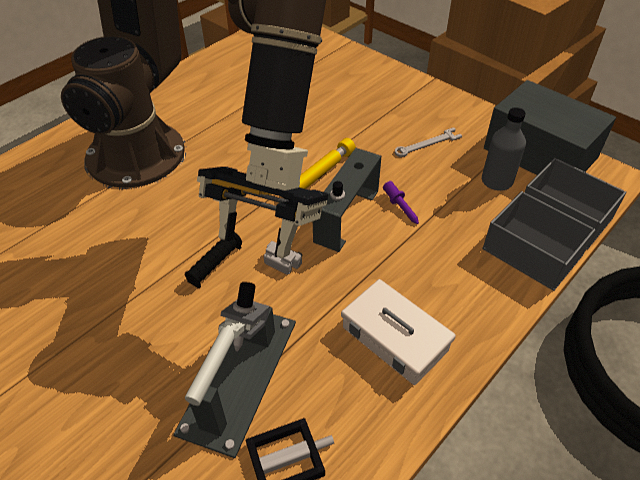

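```bash
python3 - <<'E'
from h import *
import cv2
load("w11")
m=np.array([.6035,-.183,.125]);fz=np.array([-.228,.5165,.8253])
e1=np.cross(fz,[0,0,1]);e1/=np.linalg.norm(e1);e2=np.cross(fz,e1)
t=np.linspace(0,2*np.pi,60)
def circ(r,z):return m+z*fz+r*(np.cos(t)[:,None]*e1+np.sin(t)[:,None]*e2)
out=[]
for n,f,(x,y,w) in(("scene","scene11",(200,260,90)),("w11","w11",(270,190,100))):
    im=cv2.imread(f"pics/{f}.png")[y:y+w,x:x+w];k=400/w
    im=cv2.resize(im,(400,400),interpolation=2)
    for r,z,c in((.013,.044,(0,255,0)),(.018,.006,(0,0,255)),(.018,0,(255,255,0)),(.0025,-.075,(0,255,255))):
        P=proj(n,circ(r,z));P=((P-[x,y]+.5)*k).astype(np.int32);cv2.polylines(im,[P],True,c,1)
    out.append(im)
cv2.imwrite("pics/s12.png",np.hstack(out))
E
```

```text
(no output)
```

View pics/s12.png

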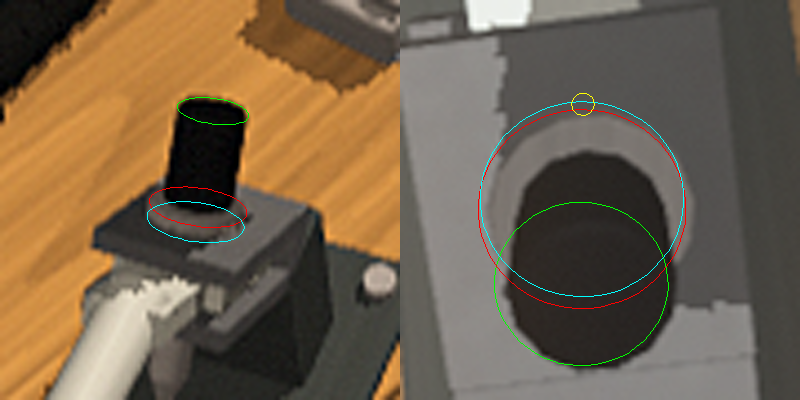

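The overlay puts the pin within about 1 mm of the predicted seated pose. To confirm, I'll push on the handle top with closed fingertips; if it's seated, contact should come at a TCP offset of about 69 mm.

```bash

python3 -m jog '[[[0,0,0,0,0,0,0],[0,0,0,0,0,0,0],[0,0,0,0,0,0,0],[0,0,0,0,0,0,0],[0,0,0,0,0,0,0],[0,0,0,0,0,0,0],[0,0,0,0,0,0,0],[0,0,0,0,0,0,0],[0,0,0,0,0,0,0],[0,0,0,0,0,0,0],[0,0,0,0,0,0,0],[0,0,0,0,0,0,0]]]' 30
python3 -m jog '[[[0.0046,-0.0103,-0.0165,0,0,0,0],[0.0046,-0.0103,-0.0165,0,0,0,0],[0.0023,-0.0052,-0.0083,0,0,0,0],[0.0011,-0.0026,-0.0041,0,0,0,0],[0,0,0,0,0,0,0]]]'
cat > st.py <<'E'
from h import *
p=np.array([.6035,-.183,.125]);fz=np.array([-.228,.5165,.8253])
from station import monitor
s=monitor.get_state();d=np.array(s['eef_pos'])-p;print(s['t'],d@fz,(d-d@fz*fz).round(4),np.array(s['force'])@fz,s['width'])
E
python3 st.py
```

```text
t: 15.42
eef_pos: [0.5728, -0.1142, 0.2359]
ee_rot: [-2.546, 0.081, -2.845]
force: [1.3, 0.2, -0.2]
width: 0.0007
t: 16.05
eef_pos: [0.5855, -0.1427, 0.1906]
ee_rot: [-2.546, 0.081, -2.845]
force: [0.8, 0.9, 0.4]
width: 0.0004
16.05 0.07900153215992253 [ 0.     -0.0005  0.0004] 0.565655441509653 0.000435324719800922
```

```bash

python3 -m jog '[[[0.0011,-0.0026,-0.0041,0,0,0,0],[0.0005,-0.0010,-0.0017,0,0,0,0],[0,0,0,0,0,0,0]]]'; python3 st.py
python3 -m jog '[[[0.0005,-0.0010,-0.0017,0,0,0,0],[0,0,0,0,0,0,0]]]'; python3 st.py
python3 -m jog '[[[0.0003,-0.0005,-0.0008,0,0,0,0],[0,0,0,0,0,0,0]]]'; python3 st.py
```

```text
t: 16.42
eef_pos: [0.587, -0.1462, 0.1847]
ee_rot: [-2.546, 0.081, -2.845]
force: [-0.8, -0.2, -0.3]
width: 0.0003
16.425 0.07201474988221032 [-0.     -0.0004  0.0002] -0.17258418042626444 0.0003208136556486701
t: 16.68
eef_pos: [0.588, -0.1471, 0.1836]
ee_rot: [-2.546, 0.082, -2.844]
force: [0.2, 0.9, 3.5]
width: 0.0007
16.675 0.07040719885318261 [ 0.0006 -0.0005  0.0005] 3.3331543597563824 0.000742799086343778
t: 16.92
eef_pos: [0.5883, -0.1477, 0.1836]
ee_rot: [-2.545, 0.082, -2.844]
force: [-3.6, 2.9, 11.6]
width: 0.0006
16.925 0.07009323394036725 [ 0.0008 -0.0009  0.0008] 11.854452047228056 0.0006223186752702976
```

```bash

python3 -m jog '[[[0.0003,-0.0008,-0.0012,0,0,0,0],[0,0,0,0,0,0,0]]]'; python3 st.py
python3 -m jog '[[[0.0002,-0.0005,-0.0008,0,0,0,0],[0,0,0,0,0,0,0]]]'; python3 st.py
```

```text
t: 17.18
eef_pos: [0.5886, -0.1479, 0.1836]
ee_rot: [-2.544, 0.084, -2.843]
force: [-18.0, 15.1, 24.3]
width: 0.0002
17.175 0.06991648032374657 [ 0.001  -0.001   0.0009] 31.995472741445944 0.00023622821646972526
t: 17.42
eef_pos: [0.5887, -0.148, 0.1836]
ee_rot: [-2.544, 0.084, -2.843]
force: [-26.8, 22.7, 33.4]
width: 0.0003
17.425 0.06981284507667646 [ 0.0011 -0.0011  0.001 ] 45.361203016729604 0.00032628931804975196
```

Solid: 45 N and no travel, at a 69.8 mm offset, so the flange is home to within about 1 mm. Backing off.

```bash

python3 -m jog '[[[-0.0023,0.0052,0.0083,0,0,0,0],[-0.0046,0.0103,0.0165,0,0,0,0],[-0.0069,0.0155,0.0248,0,0,0,0],[-0.0069,0.0155,0.0248,0,0,0,0],[-0.0046,0.0103,0.0165,0,0,0,0],[0,0,0,0,0,0,0],[0,0,0,0,0,0,0]]]'
python3 -c "
from h import *
wrist('w13')
from station import grab_frame
import cv2
for n in('scene','side'): cv2.imwrite(f'pics/{n}13.png',grab_frame(n)['pixels'][:,:,::-1])
a=cv2.imread('pics/scene13.png')[250:370,180:300];w=cv2.imread('pics/side13.png')[110:230,300:420]
cv2.imwrite('pics/s13.png',np.hstack([cv2.resize(a,(400,400),interpolation=2),cv2.resize(w,(400,400),interpolation=2)]))
A=cv2.imread('pics/scene0.png');B=cv2.imread('pics/scene13.png')
cv2.imwrite('pics/cmp.png',np.hstack([A[130:390,170:470],B[130:390,170:470]]))
"
```

```text
t: 18.3
eef_pos: [0.5627, -0.0924, 0.2702]
ee_rot: [-2.547, 0.08, -2.845]
force: [-0.2, 0.1, -0.8]
width: 0.0012
{'t': 18.3, 'q': [0.4749, 0.0847, -0.7031, 0.7482, -0.9754, -0.6955], 'eef_pos': [0.5627, -0.0924, 0.2702], 'ee_rot': [-2.5467, 0.0797, -2.845], 'force': [-0.1993, 0.1258, -0.764], 'width': 0.0012}
```

View pics/s13.png

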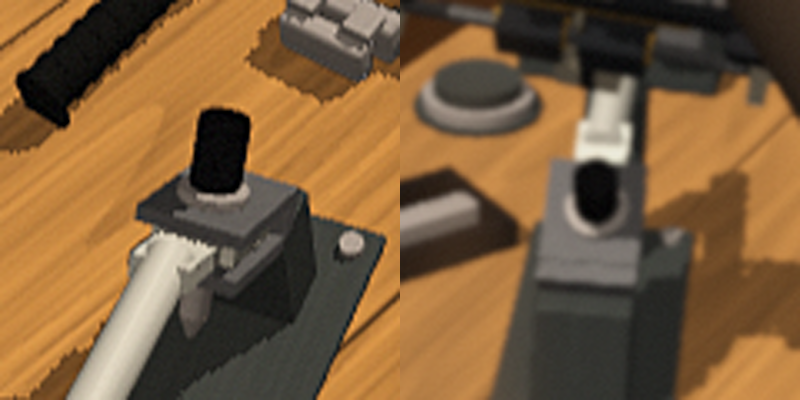

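View pics/cmp.png

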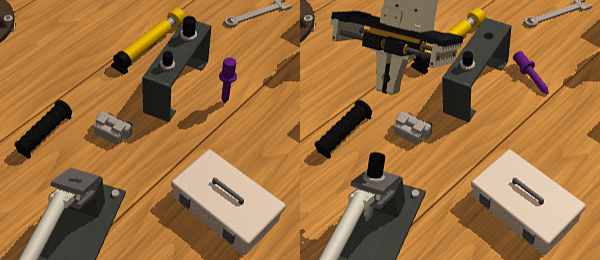

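The pin is seated flat, the gripper is clear, and the spare, caliper, grip, case and pump haven't moved.

```bash
python3 -c "
from station import job_done
print(job_done())"
```

```text
the job is handed in; nothing more can be done
None
```

The long pin is fully home through the fork and the drawbar lug, and I handed the job in at about 18 s of the 42 s allowed.

**What I did:** I took the larger black-handled pin from the rack hole farther from the coupling, tilted it 0.6 rad, and inserted it along the hole's axis. I then released it and pressed on the handle top with closed fingertips.

**Last checks:**
- **Seating:** the check push met a hard stop at 45 N with no further travel. Contact came at 69.8 mm, against 69 mm expected if seated, so the flange is within about 1 mm of home. The pictures show it flat on the cheek with the tip out below the lower cheek.
- **Position:** an image overlay made just before that push put the pin about 1 mm sideways of the predicted seated pose. That is within the hole's clearance and the camera calibration error.
- **Other objects:** comparing the scene picture with the first one, the spare, caliper, grip, case and pump look unmoved, and the gripper is clear of everything. By eye only, and the arm partly hides the pump.

**What did not match:**
- The spring ball's 5 to 10 N never showed clearly in the wrist force; axial force stayed low until the flange met the fork.
- The cheek's near edge was about 7 pixels off my model in one wrist picture, so I relied on the hole centre instead.
- The purple pin toppled onto the plank by itself early on, while the arm was well away from it.

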